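Close the press cover on a phone probe-test jig and hold it down

TASK

The phone is already loaded in the probe-test jig. Pick up the press cover, fit it over the jig's two dowels so that it drops on, then press it fully down onto the dowels' shoulders so that the sprung nest sinks and the probes touch the phone. Finish while still holding the cover and pressing it down, and leave the other things on the bench alone.

Things in the scene. Friction and masses are not known exactly. Their poses are not given: they have to be found in the camera images.
- jig: Probe-test jig: grey box with a black top, 140 (x) x 232 (y) x 50 mm high, screwed down on the bench mat (mat top 3 mm above the work surface). Origin: centre of its underside, z up, y along its long side. On top, on the long centre line, a steel dowel at each end (y = +90 and -90 mm) and between them the sprung nest that holds the phone.
- dowel_left (a point): Nose of the dowel at the jig's y = +90 mm, 88 mm above the jig's origin; axes as the jig's. The dowel is 10 mm across, its last 2 mm tapering to a flat nose 7 mm across. It stands on a collar (shoulder) 24 mm across whose top is 70 mm above the jig's origin.
- dowel_right (a point): Nose of the other, equal dowel, at the jig's y = -90 mm.
- nest (a joint): How far the sprung nest (black plate 86 x 150 mm with a low rim) is pressed down, m: 0 when up, about 0.006 when the cover stands on the collars. Its springs push up with 10 N at 0, rising to 17 N at 6 mm. It bears the phone's and the cover's weight without moving; pressing the cover home takes 9 to 12 N more by hand.
- phone: The phone under test, 59 (x) x 123 (y) x 8 mm, 0.12 kg, lying face up in the nest with 1 mm of play all round, long side along the jig's y. Origin: centre of its underside, 66 mm above the jig's origin while the nest is up (its top at 74 mm; the nest's rim at 70 mm).
- cover: Press cover, standing on its feet on the mat: aluminium plate 100 (x) x 224 (y) x 8 mm, 0.36 to 0.57 kg. Origin: its centre at the feet's tips, z up, y along its long side. Plate from z = 22 to 30 mm. Beneath: four feet 12 mm across at x +-18, y +-42 mm, and a guide block at each end. Origin above the jig's: 86 mm resting on the noses, 74 dropped on (feet on the phone), 68 pressed home on the collars.
- handle (a point): Grip point of the cover: centre of the handle's black bar, 66 mm above the cover's origin, axes as the cover's. The bar is 14 mm wide (x), 12 mm high (z) and 124 mm long (y), on two posts at y = +-55 mm; 30 mm are clear between bar and plate.
- hole_round (a point): Mouth of the blind hole in the guide block at the cover's y = +90 mm, 2 mm above the cover's origin, facing down and closed above by the plate: 12 mm across, 20 mm deep. Block 30 x 34 mm. It goes over a dowel; a half turn of the cover fits as well.
- hole_slot (a point): Mouth of the blind slot in the other guide block, at the cover's y = -90 mm: 12 (x) x 16 (y) mm, 20 mm deep, otherwise the same.
- phone_bin: Bystander: red bin 110 x 200 x 75 mm full of upright phones. Origin: centre of its underside.
- spare_phone: Bystander: a black phone 59 x 123 x 8 mm lying on the mat. Origin: centre of its underside.
- screwdriver: Bystander: screwdriver 170 mm long lying along its x. Origin: its middle, on the mat.
- wipes_tub: Bystander: white and green tub of wipes, 84 mm across, 160 mm high. Origin: centre of its underside.
Things that resemble listed ones, but are neither listed nor needed, are in the scene too. Leave any yellow look-alike of the cover alone. What is shaped like the phone but yellow is not meant.

How it is judged:
By the outcome, as a careful person would: the job done as asked, in the order asked, and still so for the second after the job is handed in, while the arm keeps its last pose, push and grip.
It also fails if it takes over 38 s, if anything falls off the work surface, if the arm or the gripper's body presses on something with over 40 N, if the wrist force passes 120 N, or if a joint passes its speed limit or range.

ROBOT

A 6-joint arm with a two-finger parallel gripper is mounted at the origin on the work surface. World frame = base frame: x ahead of the robot, y to its left, z up, the work surface at z = 0. Lengths are in m, angles in rad, forces in N, time in s.
With the tool pointing down it reaches from about 0.325 to 0.775 m from the base axis. Payload 5.5 kg.
Tool frame: the origin (TCP) lies on the centre line of the jaws, within the pads' length; the fingertips stand finger_overhang ahead of it and the grasp point (between the pads) lies 3 mm ahead of it (finger_overhang is the distance from the TCP to the fingertips, in m); z points along the fingers, y is the direction in which the jaws open and shut (so a half turn about z gives the same grasp; the last joint's range is limited). The gripper opens to 88 mm and grips with 3 to 60 N. Pads are 20 mm wide; open, the fingers measure 115 mm over their backs; the gripper's body (75 mm by 178 mm) begins 61 mm behind the grasp point.
Start: joints at [1.273, 0.091, 1.231, -0, 1.82, -0.057], TCP at [0.143, 0.583, 0.245] pointing down, gripper open.
Joint ranges: [-2.87, 2.87], [-0.86, 2.18], [0.17, 2.46], [-1.51, 4.65], [0.06, 2.69], [-2.65, 2.65]. Speed limits (rad/s): [2.57, 2.57, 3.01, 3.14, 3.14, 3.14].

INTERFACE

Orientations are given as a unit quaternion [w, x, y, z].
In Python, from bench import reach, move_straight, move_joints, command_gripper, wait, inverse_kinematics, capture, IKError, close_job, get_clock, get_qpos, get_qvel, get_joint_torque, get_position, get_tcp_rot, get_force, get_torque, get_width, finger_overhang gives the robot as it stands. Calls block until the motion is done:
- reach(position, orientation): joint-space move of the TCP to a pose.
- move_straight(position, orientation=None, rate=0.15): straight line of the TCP; orientation=None keeps the orientation; rate is the mean speed in m/s.
- move_joints(angles): joint-space move.
- command_gripper(opening, newtons=None): finger opening in m; newtons is the grip in N (None keeps the last); returns when the fingers have stopped.
- wait(seconds).
- inverse_kinematics(position, orientation): joint angles nearest the present ones, or None.
- capture(name): name is "scene" or "top" or "wrist"; returns a dict with "image" (480x640x3 uint8, red, green, blue), "z_map" (480x640 float32, m along the optical axis (not along the pixel's ray), 0 where there is no reading), "K" (3x3 intrinsics, pixels), "dist" ([k1, k2, p1, p2, k3] as OpenCV has them; the pictures are not rectified), "origin" and "orientation" of the camera in the world; the wrist camera has in their place "tool_from_camera" (4x4, takes a point from camera to tool coordinates, whose origin is the TCP and whose axes are the flange's). Camera axes: x right, y up, looking along -z (the intrinsics and any distortion apply to the point x, -y, -z); pixel columns grow to the right and rows downward; lengths in m; the calibration is good to about 2 mm. A picture is of the moment at which its call begins: read the wrist's pose just before it.
A pose or a line that the arm cannot do raises IKError and nothing moves.
- close_job(): hands the job in, once; it reports no verdict.
Readings, each from a call of its own:
- get_clock(): time.
- get_qpos(): joint angles.
- get_qvel(): joint speeds.
- get_joint_torque(): joint torques, N m.
- get_position(): TCP position.
- get_tcp_rot(): TCP orientation.
- get_force(): force on the tool from outside, world axes, zero at the start.
- get_torque(): the same for the moment, N m.
- get_width(): finger opening in m.
Only numpy, scipy, OpenCV 4.12 (cv2) and the standard library are available. Lean on these libraries where they do the work, as an engineer would, in place of code of your own. Each camera call takes 0.05 s, during which the arm holds its last target. There are 200 camera calls.

## Working session

There is one attempt and no reset: what is moved stays moved. The work goes in short steps, each a Python script; the robot and the scene stay as the last script left them, time stands still between calls to the robot, and variables do not carry over. Pictures are saved under pics/ and viewed, about 8 in all and at most 12, crops included, and the job is handed in when it is done.

```bash
mkdir -p pics; ls; cat > h.py <<'E'
import numpy as np, cv2
from scipy.spatial.transform import Rotation as R
from bench import *
import pickle
def rot(q): return R.from_quat([q[1],q[2],q[3],q[0]]).as_matrix()
def snap(name,fn=None):
    p=np.array(get_position()); q=get_tcp_rot()
    c=dict(capture(name))
    if 'tool_from_camera' in c:
        T=np.array(c['tool_from_camera']); q=np.array(q)
        Rt=q if q.shape==(3,3) else rot(q)
        c['o']=Rt@T[:3,3]+p; c['R']=Rt@T[:3,:3]
    else:
        c['o']=np.array(c['origin']); o=np.array(c['orientation']); c['R']=o if o.shape==(3,3) else rot(o)
    if fn:
        cv2.imwrite('pics/'+fn+'.png',c['image'][:,:,::-1]); pickle.dump(c,open(fn+'.pkl','wb'))
    return c
def rays(c,uv):
    n=cv2.undistortPoints(np.array(uv,float).reshape(-1,1,2),np.array(c['K'],float),np.array(c['dist'],float)).reshape(-1,2)
    return np.c_[n[:,0],-n[:,1],-np.ones(len(n))]@c['R'].T
def onplane(c,uv,z):
    d=rays(c,uv); return c['o']+d*((z-c['o'][2])/d[:,2])[:,None]
def bydepth(c,uv):
    uv=np.array(uv).reshape(-1,2); z=c['z_map'][uv[:,1].astype(int),uv[:,0].astype(int)]
    return c['o']+rays(c,uv)*z[:,None]
E
python3 - <<'E'
from h import *
for n in('scene','top'):
    c=snap(n,n+'0'); print(n,c['o'],c['K'],c['dist'],c['R'])
print(finger_overhang,get_tcp_rot(),get_force(),get_clock())
a=[cv2.imread(f'pics/{n}0.png') for n in('scene','top')]
E
```

```text
pics
scene [0.98136175 0.69546335 1.07063524] [[434.96359571   0.         322.85116016]
 [  0.         434.96359571 241.93700385]
 [  0.           0.           1.        ]] [-0.03747776  0.          0.          0.          0.        ] [[-0.85894649 -0.38890192  0.33311592]
 [ 0.5118548  -0.6707353   0.53676701]
 [ 0.01468289  0.63156112  0.77518705]]
top [ 0.36238328 -0.0106166   1.25851611] [[453.29724763   0.         317.81124787]
 [  0.         453.29724763 235.3062811 ]
 [  0.           0.           1.        ]] [-0.07558514  0.          0.          0.          0.        ] [[-0.00413945  0.98930663 -0.14579185]
 [-0.99995815 -0.00528449 -0.00746751]
 [-0.0081581   0.14575484  0.9892871 ]]
0.022 [-1.60477646e-04  1.20079703e-01  9.92763870e-01 -8.59251646e-04] [-0.0957371  -0.17560054  0.76995022] 0.1
```

View pics/scene0.png

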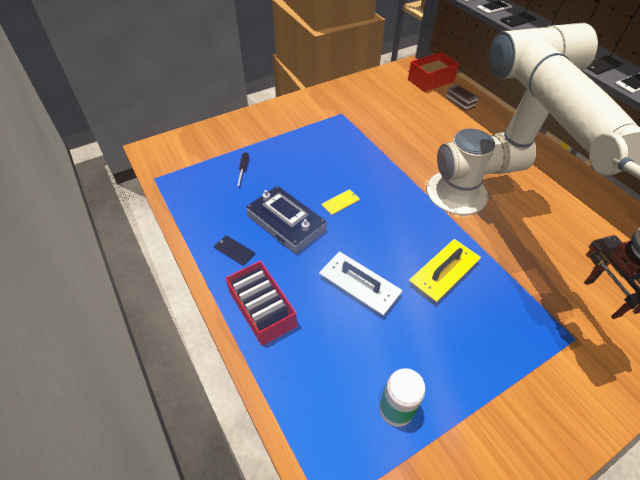

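View pics/top0.png

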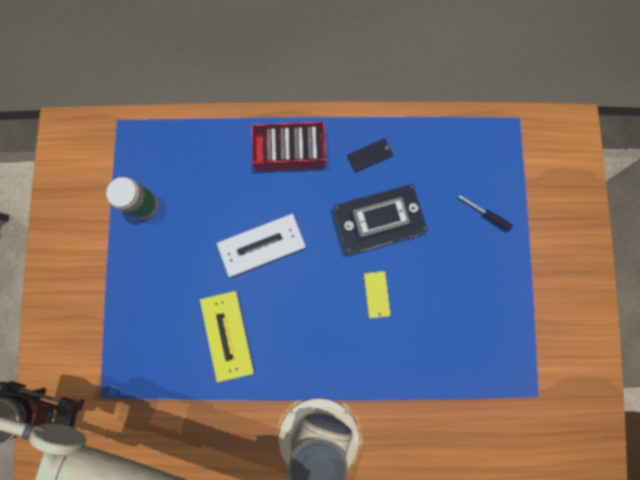

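The top view shows the aluminium cover at px (260,245). Its look-alike is the yellow cover at (226,336). The jig is at (380,218) with dowels near (349,226) and (413,208). The yellow phone shape is at (377,295) and the black spare phone at (370,155). By the description I choose the silver one at (260,245). Next I measure and check it in a crop.

```bash
python3 - <<'E'
import pickle
from h import *
c=pickle.load(open('top0.pkl','rb')); im=c['image']; hsv=cv2.cvtColor(im,cv2.COLOR_RGB2HSV)
m=((hsv[...,1]<70)&(hsv[...,2]>140)).astype(np.uint8)
m2=np.zeros_like(m); m2[205:285,205:315]=m[205:285,205:315]
k=max(cv2.findContours(cv2.morphologyEx(m2,cv2.MORPH_CLOSE,np.ones((15,15))),0,2)[0],key=cv2.contourArea)
P=onplane(c,k.reshape(-1,2),.033)[:,:2].astype(np.float32)
(r,s,a)=cv2.minAreaRect(P); print('cover',r,s,a)
# bar
d=(hsv[...,2]<60).astype(np.uint8); d2=np.zeros_like(d); d2[225:265,225:295]=d[225:265,225:295]
k=max(cv2.findContours(d2,0,2)[0],key=cv2.contourArea); print('bar',cv2.minAreaRect(onplane(c,k.reshape(-1,2),.075)[:,:2].astype(np.float32)))
# jig dark
nb=((hsv[...,0]<90)|(hsv[...,0]>130)|(hsv[...,1]<120)).astype(np.uint8); j=np.zeros_like(nb); j[178:262,322:438]=nb[178:262,322:438]
k=max(cv2.findContours(j,0,2)[0],key=cv2.contourArea); print('jig',cv2.minAreaRect(onplane(c,k.reshape(-1,2),.053)[:,:2].astype(np.float32)))
for u,v in((349,226),(413,208)):
    w=np.zeros_like(m); w[v-9:v+10,u-9:u+10]=(hsv[...,2]>110)[v-9:v+10,u-9:u+10]
    n,l,st,ce=cv2.connectedComponentsWithStats(w); i=1+st[1:,4].argmax(); print(ce[i],st[i],onplane(c,[ce[i]],.075))
for uv in((240,262),(284,228),(260,244),(340,240)): print(uv,bydepth(c,[uv]))
cr=im[170:290,200:440]; cv2.imwrite('pics/crop1.png',cv2.resize(cr,None,fx=3.3,fy=3.3,interpolation=2)[:,:,::-1])
E
```

```text
cover (0.5174160003662109, 0.15504160523414612) (0.10288849472999573, 0.225529283285141) 21.261051177978516Traceback (most recent call last):
  File "<stdin>", line 11, in <module>
ValueError: max() iterable argument is empty
```

```bash
python3 - <<'E'
import pickle
from h import *
c=pickle.load(open('top0.pkl','rb')); im=c['image']; hsv=cv2.cvtColor(im,cv2.COLOR_RGB2HSV)
d=(hsv[...,2]<110).astype(np.uint8); d2=np.zeros_like(d); d2[228:262,235:288]=d[228:262,235:288]
k=max(cv2.findContours(d2,0,2)[0],key=cv2.contourArea); print('bar',cv2.minAreaRect(onplane(c,k.reshape(-1,2),.075)[:,:2].astype(np.float32)))
nb=((hsv[...,0]<90)|(hsv[...,0]>130)|(hsv[...,1]<120)).astype(np.uint8); j=np.zeros_like(nb); j[178:262,322:438]=nb[178:262,322:438]
k=max(cv2.findContours(j,0,2)[0],key=cv2.contourArea); print('jig',cv2.minAreaRect(onplane(c,k.reshape(-1,2),.053)[:,:2].astype(np.float32)))
for u,v in((349,226),(413,208)):
    w=np.zeros_like(nb); w[v-9:v+10,u-9:u+10]=(hsv[...,2]>110)[v-9:v+10,u-9:u+10]
    n,l,st,ce=cv2.connectedComponentsWithStats(w); i=1+st[1:,4].argmax(); print(ce[i],st[i],onplane(c,[ce[i]],.075))
for uv in((240,262),(284,228),(260,244),(340,240)): print(uv,bydepth(c,[uv]))
cr=im[170:290,200:440]; cv2.imwrite('pics/crop1.png',cv2.resize(cr,None,fx=3.3,fy=3.3,interpolation=2)[:,:,::-1])
E
```

```text
bar ((0.5145668983459473, 0.15355709195137024), (0.015564451925456524, 0.11831985414028168), 20.980289459228516)
jig ((0.5820440053939819, -0.16756732761859894), (0.14280366897583008, 0.23193812370300293), 14.88098430633545)
[348.54216867 225.28915663] [344 221  10  10  83] [[ 0.56316894 -0.0831506   0.075     ]]
[416.0620155  206.21705426] [409 199  14  16 129] [[ 0.61390476 -0.26434696  0.075     ]]
(240, 262) [[0.47042825 0.20996088 0.03643174]]
(284, 228) [[0.56356708 0.09118558 0.03402409]]
(260, 244) [[0.51484629 0.15135039 0.07178702]]
(340, 240) [[ 0.5336611  -0.06305239  0.00415167]]
```

View pics/crop1.png

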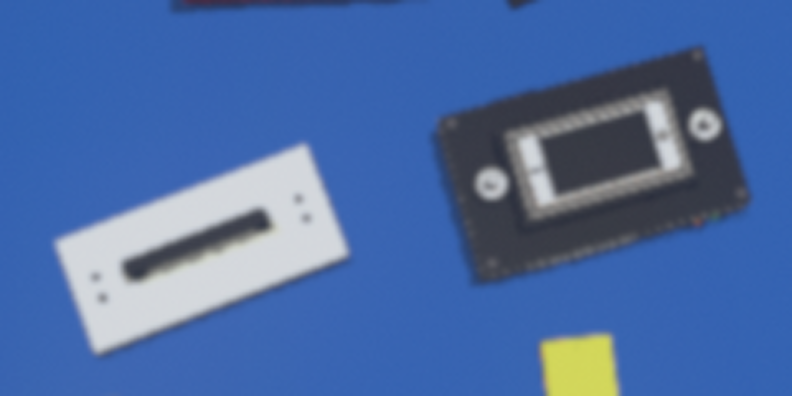

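The crop confirms the choice: a silver plate with a black bar at crop (195,243). The jig, with white-collared dowels at (490,184) and (705,125) and the phone between them, is at yaw about 15°. Next I look closely at both with the wrist camera.

```bash
cat >> h.py <<'E'
def down(yaw,s=1):  # tool y along s*(cos,sin)
    y=s*np.array([np.cos(yaw),np.sin(yaw),0]); z=np.array([0,0,-1.]); x=np.cross(y,z)
    q=R.from_matrix(np.c_[x,y,z]).as_quat(); return [float(v) for v in (q[3],q[0],q[1],q[2])]
E
python3 - <<'E'
from h import *
jy=np.radians(14.9); cy=np.radians(21.1)
for s in(1,-1):
    for p,yw in(([.586,-.17,.33],jy),([.586,-.17,.14],jy),([.516,.154,.33],cy)): 
        q=inverse_kinematics(p,down(yw,s)); print(s,None if q is None else np.round(q,2))
s=min((1,-1),key=lambda s:abs((inverse_kinematics([.586,-.17,.33],down(jy,s)) or [0]*5+[9])[5]) if True else 0)
print('s',s)
reach([.516,.154,.33],down(cy,s)); wait(.2); c=snap('wrist','wc'); print(c['tool_from_camera'],c['K'],c['dist'],get_clock(),get_position())
reach([.586,-.17,.33],down(jy,s)); wait(.2); d=snap('wrist','wj'); print(get_clock())
cv2.imwrite('pics/w1.png',cv2.resize(np.hstack([c['image'],d['image']]),(800,300),interpolation=3)[:,:,::-1])
E
```

```text
1 [-0.34  0.16  1.01 -0.    1.98 -0.6 ]
1 [-0.34  0.12  1.38 -0.    1.64 -0.6 ]
1 [ 0.23 -0.04  1.21 -0.    1.97 -0.14]
-1 [-0.34  0.16  1.01 -0.    1.98  2.54]
-1 [-0.34  0.12  1.38 -0.    1.64  2.54]
-1 NoneTraceback (most recent call last):
  File "<stdin>", line 6, in <module>
  File "<stdin>", line 6, in <lambda>
ValueError: The truth value of an array with more than one element is ambiguous. Use a.any() or a.all()
```

```bash
python3 - <<'E'
from h import *
jy=np.radians(14.9); cy=np.radians(21.1)
reach([.516,.154,.33],down(cy)); wait(.2); c=snap('wrist','wc'); print(c['tool_from_camera'],c['K'],c['dist'],get_clock(),get_position())
reach([.586,-.17,.33],down(jy)); wait(.2); d=snap('wrist','wj'); print(get_clock(),get_position())
cv2.imwrite('pics/w1.png',cv2.resize(np.hstack([c['image'],d['image']]),(800,300),interpolation=3)[:,:,::-1])
E
```

```text
[[ 1.41185786e-04  9.68410668e-01  2.49360697e-01  6.80313947e-02]
 [ 9.99999535e-01 -3.74623619e-04  8.88687714e-04  3.31284282e-04]
 [ 9.54031070e-04  2.49360456e-01 -9.68410271e-01 -1.38989559e-01]
 [ 0.00000000e+00  0.00000000e+00  0.00000000e+00  1.00000000e+00]] [[400.64552556   0.         328.68734914]
 [  0.         400.64552556 242.73577322]
 [  0.           0.           1.        ]] [-0.0288579  0.         0.         0.         0.       ] 2.4167 [0.51585553 0.15452274 0.32987487]
3.925 [ 0.58614926 -0.16885014  0.3303309 ]
```

View pics/w1.png

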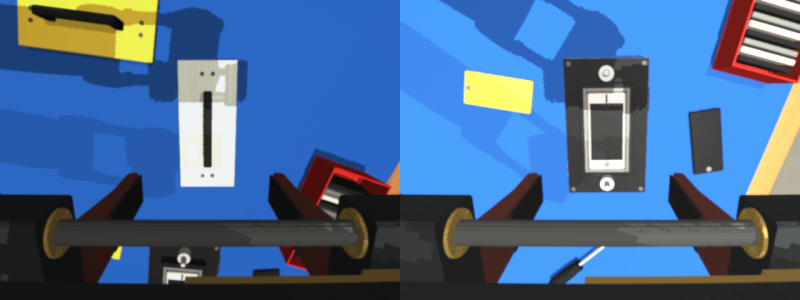

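Left view: the silver cover, plate about px x 178–236, y 60–187, lies under the tool with its bar vertical. Right view: the jig with dowels at (606,73) and (607,184). I measure both at full resolution.

```bash
python3 - <<'E'
import pickle
from h import *
c=pickle.load(open('wc.pkl','rb')); d=pickle.load(open('wj.pkl','rb'))
im=c['image']; hsv=cv2.cvtColor(im,cv2.COLOR_RGB2HSV)
def sub(m,v0,v1,u0,u1):
    o=np.zeros(m.shape,np.uint8); o[v0:v1,u0:u1]=m[v0:v1,u0:u1]; return o
m=sub(hsv[...,1]<90,85,312,270,395); m=cv2.morphologyEx(m,cv2.MORPH_CLOSE,np.ones((9,9)))
k=max(cv2.findContours(m,0,2)[0],key=cv2.contourArea); 
print('cover',cv2.boundingRect(k),cv2.minAreaRect(onplane(c,k.reshape(-1,2),.033)[:,:2].astype(np.float32)))
b=sub(hsv[...,2]<50,135,280,310,350)
k=max(cv2.findContours(b,0,2)[0],key=cv2.contourArea); 
print('bar',cv2.boundingRect(k),cv2.minAreaRect(onplane(c,k.reshape(-1,2),.075)[:,:2].astype(np.float32)))
hs=cv2.cvtColor(d['image'],cv2.COLOR_RGB2HSV)
C=[]
for u,v in((329,117),(331,294)):
    w=sub((hs[...,2]>105)&(hs[...,1]<90),v-22,v+22,u-22,u+22)
    k=max(cv2.findContours(w,0,2)[0],key=cv2.contourArea)
    e=cv2.minEnclosingCircle(k); print(e,cv2.boundingRect(k)); 
    p=onplane(d,[e[0]],.073)[0]; C.append(p); print(p)
v=C[0]-C[1]; print('L',np.linalg.norm(v),'yaw',np.degrees(np.arctan2(-v[0],v[1])),'mid',(C[0]+C[1])/2)
A=[cv2.resize(d['image'][v-25:v+25,u-25:u+25],(390,390),interpolation=0) for u,v in((329,117),(331,294))]
cv2.imwrite('pics/dow.png',np.hstack(A)[:,:,::-1])
E
```

```text
cover (283, 95, 98, 204) ((0.5179485082626343, 0.15672434866428375), (0.10113576054573059, 0.22367385029792786), 21.202228546142578)
bar (326, 147, 12, 119) ((0.5176851153373718, 0.15768946707248688), (0.010621175169944763, 0.11839913576841354), 21.459197998046875)
((329.6299743652344, 116.92960357666016), 13.648241996765137) (317, 104, 27, 27)
[ 0.564042   -0.08243106  0.073     ]
((331.0, 293.0), 13.928488731384277) (319, 280, 25, 27)
[ 0.61166022 -0.25388834  0.073     ]
L 0.17794688093308045 yaw 15.521380586865266 mid [ 0.58785111 -0.1681597   0.073     ]
```

View pics/dow.png

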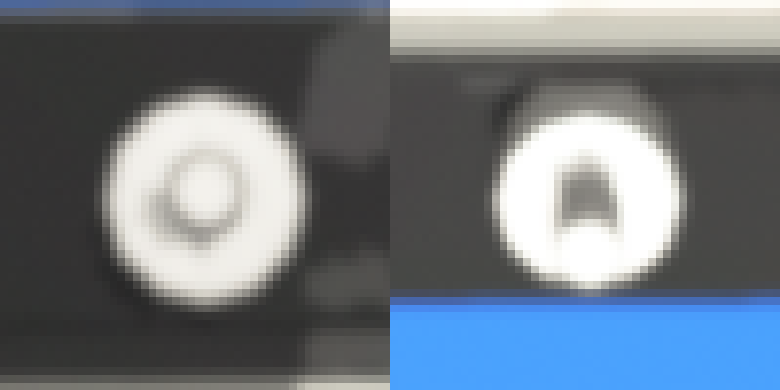

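The left collar centre is at px (329.5,116.8). For the right one I exclude its grey flank, which gives (331.1,294.5) and brings the dowel spacing to about 180 mm. Now I grasp the cover, lift it and look again.

```bash
python3 - <<'E'
import pickle
from h import *
d=pickle.load(open('wj.pkl','rb'))
C=onplane(d,[(329.5,116.8),(331.1,294.5)],.073); N=onplane(d,[(329.9,116.2),(331,301.2)],.091)
for X in(C,N):
    v=X[0]-X[1]; print('L',np.linalg.norm(v),'yaw',np.degrees(np.arctan2(-v[0],v[1])),'mid',X.mean(0))
o=down(np.radians(21.2)); p=[.5177,.1567]
reach(p+[.15],o); move_straight(p+[.072],o); print(get_position(),get_force())
command_gripper(0.0,55); print('w',get_width(),get_position(),get_force())
move_straight(p+[.10],o,rate=.08); wait(.2); print('w',get_width(),get_force(),get_torque(),get_position())
move_straight(p+[.22],o); wait(.2); print(get_width(),get_force(),get_clock())
c=snap('wrist','wh'); 
E
```

```text
L 0.17976110121142636 yaw 15.590123469102856 mid [ 0.58804815 -0.1689228   0.073     ]
L 0.17937943593141892 yaw 15.421249156757009 mid [ 0.58817749 -0.16914337  0.091     ]
[0.51830444 0.15648809 0.0729281 ] [0.91551547 0.4963112  0.89656431]
w 0.01336966588601487 [0.51779177 0.15673598 0.07195904] [ 1.04271337 -0.47065842 -1.60709516]
w 0.013341180555763929 [-0.60458717  0.03522393 -4.81557139] [-0.05217053 -0.00977258  0.01219504] [0.51733799 0.15663461 0.09929546]
0.013440833513180513 [-0.31617501  0.33612382 -5.36146892] 8.9917
```

View pics/wh.png

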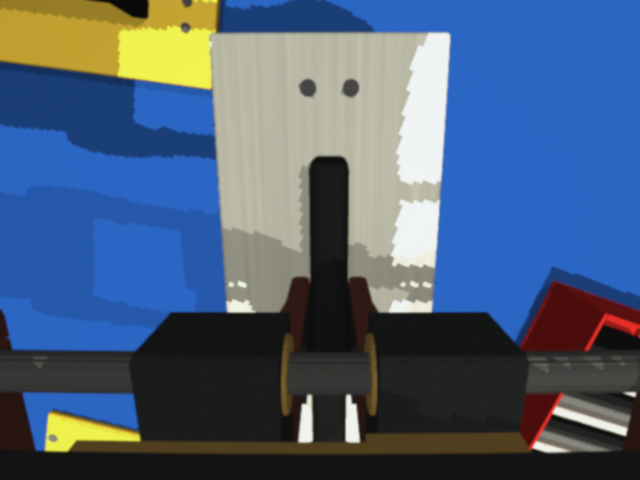

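The cover is gripped and clear of the bench. The plate's far corners are at about (212,34) and (450,33), and the bar's end is at (329,157). I compute the cover's centre in the tool frame.

```bash
python3 - <<'E'
import pickle
from h import *
c=pickle.load(open('wh.pkl','rb')); T=np.array(c['tool_from_camera'])
def tool(uv,z):
    n=cv2.undistortPoints(np.array(uv,float).reshape(-1,1,2),np.array(c['K'],float),np.array(c['dist'],float)).reshape(-1,2)
    r=np.c_[n[:,0],-n[:,1],-np.ones(len(n))]@T[:3,:3].T; o=T[:3,3]; return o+r*((z-o[2])/r[:,2])[:,None]
g=c['image']; hsv=cv2.cvtColor(g,cv2.COLOR_RGB2HSV); s=hsv[...,1].astype(float); b=g[...,2].astype(float)
e=[(u,15+np.abs(np.diff(cv2.GaussianBlur(s,(3,3),0)[15:50,u])).argmax()+.5) for u in range(230,440,15)]
print(np.round([q[1] for q in e],1)); P=tool(e,.039); print('far edge x',P[:,0].mean(),'tilt',np.degrees(np.polyfit(P[:,1],P[:,0],1)[0]))
for v in(60,120,180,220,290):
    row=cv2.GaussianBlur(s,(3,3),0)[v]; l=200+np.abs(np.diff(row[200:245])).argmax()+.5; r=420+np.abs(np.diff(row[420:465])).argmax()+.5
    Q=tool([(l,v),(r,v)],.039); print(v,l,r,Q[:,1],Q[:,1].mean(),Q[1,1]-Q[0,1])
print('bar end',tool([(329,157)],-.003),'bar sides',tool([(310,200),(349,200)],-.003))
z=c['z_map']; pts=[(u,v) for u in(240,280,380) for v in(50,120,180)]
zz=np.array([z[v,u] for u,v in pts]); n=cv2.undistortPoints(np.array(pts,float).reshape(-1,1,2),np.array(c['K'],float),np.array(c['dist'],float)).reshape(-1,2)
print('plate tool z',np.round(((np.c_[n[:,0],-n[:,1],-np.ones(9)]*zz[:,None])@T[:3,:3].T+T[:3,3])[:,2],4))
E
```

```text
[31.5 31.5 31.5 31.5 31.5 31.5 31.5 31.5 31.5 31.5 31.5 31.5 31.5 31.5]
far edge x 0.11099466223951363 tilt -0.010097721047479736
60 210.5 449.5 [-0.04875292  0.05013644] 0.0006917579850573979 0.09888936424493679
120 213.5 445.5 [-0.04906395  0.05006022] 0.0004981341137088834 0.09912416566778778
180 217.5 441.5 [-0.04901653  0.0500443 ] 0.0005138878099995789 0.09906082972627056
220 219.5 438.5 [-0.04932242  0.04991781] 0.0002976920017691599 0.09924022832601281
290 224.5 433.5 [-0.04925359  0.04987173] 0.00030907457584396225 0.09912532031870122
bar end [[ 0.06246131  0.00030851 -0.003     ]] bar sides [[ 0.04807223 -0.006171   -0.003     ]
 [ 0.04807613  0.00713818 -0.003     ]]
plate tool z [0.0403 0.0411 0.0414 0.0386 0.0396 0.0396 0.0411 0.0404 0.0408]
```

```bash
python3 - <<'E'
from h import *
o=down(np.radians(15.5)); t=np.array([.5881,-.1690,.20])
reach([.5881,-.1690,.23],o); move_straight(list(t),o,rate=.1); wait(.3)
off=t-np.array(get_position()); print('err',off,get_force(),get_torque())
off[2]=0; f0=np.array(get_force())
t=t+off
for z in(.170,.163,.160,.158,.156,.154,.152,.150,.148):
    t[2]=z; move_straight(list(t),o,rate=.06); wait(.1)
    f=np.array(get_force())-f0; print(z,np.round(get_position(),4),np.round(f,1),np.round(get_torque(),2))
    if f[2]>6 or np.hypot(*f[:2])>8: print('contact'); break
print(get_clock()); snap('wrist','wd'); snap('scene','sd')
s=cv2.imread('pics/sd.png'); cv2.imwrite('pics/sdc.png',np.vstack([cv2.resize(s[150:290,210:370],(640,560),interpolation=2)]))
E
```

```text
err [-2.29567162e-04  9.14756143e-05 -8.29899445e-04] [-0.460114   -0.38154628 -5.11351147] [-0.06559862 -0.02173722 -0.01057159]
0.17 [ 0.5881 -0.169   0.1706] [ 0.6 -0.1 -0.6] [-0.05  0.01  0.07]
0.163 [ 0.5878 -0.1689  0.1629] [ 0.5  0.4 -0.4] [-0.09  0.03  0.01]
0.16 [ 0.5879 -0.1689  0.16  ] [-0.1 -0.2  0.4] [-0.06  0.04  0.  ]
0.158 [ 0.5879 -0.1689  0.1579] [0.6 0.5 0.5] [-0.05  0.08 -0.01]
0.156 [ 0.5878 -0.1689  0.1559] [ 1.6 -0.2  0. ] [-0.05  0.03  0.  ]
0.154 [ 0.5879 -0.1689  0.154 ] [0.3 0.4 0.7] [-0.1   0.03 -0.02]
0.152 [ 0.5878 -0.1689  0.152 ] [0.6 0.  0.5] [-0.04  0.07 -0.02]
0.15 [ 0.5879 -0.1689  0.15  ] [ 1.4  1.1 -0. ] [-0.05 -0.02 -0.01]
0.148 [ 0.5878 -0.1689  0.148 ] [-0.1  1.5  1.6] [-0.06  0.05  0.01]
14.6167
```

View pics/sdc.png

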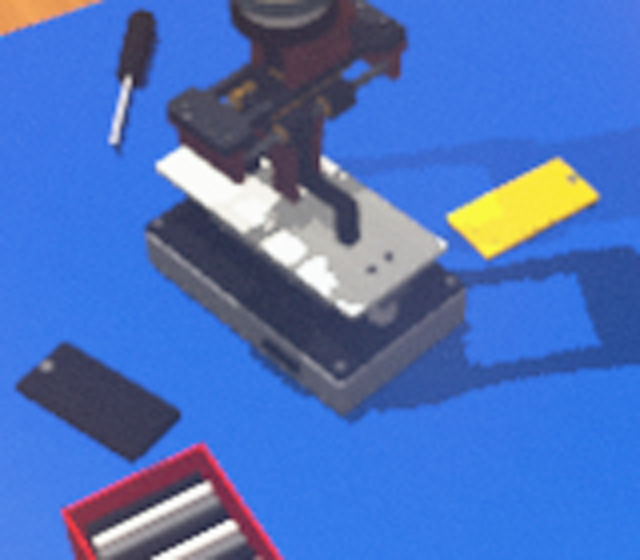

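The cover is over the jig and aligned. It went 10 mm below the nose height (.158) with almost no force, so both holes are on the dowels. Now I press in small steps while watching the force.

```bash
python3 - <<'E'
from h import *
o=down(np.radians(15.5)); t=np.array([.58787,-.1689,.148])
for z in np.arange(.147,.130,-.001):
    t[2]=z; move_straight(list(t),o,rate=.03); wait(.12)
    f=np.array(get_force()); p=np.array(get_position()); print(round(z,4),np.round(p,4),np.round(f,1),np.round(get_torque(),2),round(get_width(),4))
    if f[2]>24 or np.hypot(*f[:2])>15: break
wait(.3); print(get_force(),get_position(),get_clock())
c=snap('wrist','wp'); snap('scene','sp')
s=cv2.imread('pics/sp.png'); w=cv2.imread('pics/wp.png')
cv2.imwrite('pics/spc.png',np.hstack([cv2.resize(s[170:270,230:345],(414,360),interpolation=2),cv2.resize(w,(480,360))])[:, :800])
E
```

```text
0.147 [ 0.5879 -0.1689  0.147 ] [ 0.6  0.8 -5.7] [-0.04  0.02  0.05] 0.0131
0.146 [ 0.5879 -0.1689  0.146 ] [-0.4 -1.3 -4.5] [-0.08 -0.01 -0.02] 0.0133
0.145 [ 0.5881 -0.1689  0.1459] [-1.4  0.9  1. ] [ 0.11  0.23 -0.04] 0.0133
0.144 [ 0.5882 -0.1689  0.1446] [-0.4  1.6  4.5] [0.14 0.3  0.03] 0.0134
0.143 [ 0.5882 -0.1689  0.1436] [0.2 1.8 4.6] [ 0.2   0.28 -0.01] 0.0137
0.142 [ 0.5882 -0.1689  0.1429] [-1.   1.4  6.8] [0.17 0.35 0.01] 0.0133
0.141 [ 0.5882 -0.1689  0.1421] [-1.   1.8  6.8] [ 0.18  0.47 -0.03] 0.0139
0.14 [ 0.5882 -0.1689  0.1414] [-3.   1.5  8.6] [ 0.22  0.51 -0.03] 0.0134
0.139 [ 0.5882 -0.1689  0.1407] [-1.9  1.3  9.2] [0.26 0.51 0.04] 0.0131
0.138 [ 0.5882 -0.1689  0.14  ] [-2.3  2.4  9.3] [0.21 0.7  0.01] 0.0134
0.137 [ 0.5882 -0.1689  0.1399] [-4.1  2.9 12.7] [0.34 0.93 0.03] 0.0138
0.136 [ 0.5883 -0.1689  0.1399] [-5.7  2.7 17.2] [0.45 1.28 0.01] 0.0133
0.135 [ 0.5883 -0.1689  0.1399] [-6.9  3.3 19.7] [ 0.59  1.56 -0.05] 0.0135
0.134 [ 0.5883 -0.1689  0.1398] [-9.   4.5 24. ] [ 0.64  1.75 -0.05] 0.0135
[-8.75574168  3.91655808 23.31360878] [ 0.5883086  -0.16887033  0.13980228] 20.15
```

View pics/spc.png

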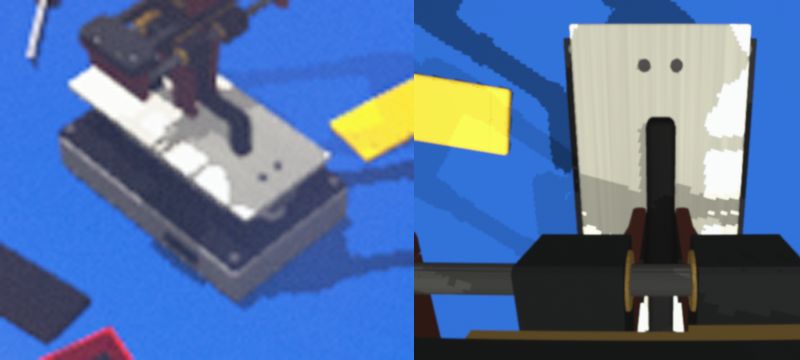

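```bash
python3 - <<'E'
from h import *
q=np.array(get_tcp_rot()); M=q if q.shape==(3,3) else rot(q)
print('tool z',M[:,2],'yaw',np.degrees(np.arctan2(M[1,1],M[0,1])))
wait(.5); print(get_force(),get_torque(),get_position(),get_width(),np.abs(get_qvel()).max(),get_clock())
c=snap('wrist'); T=np.array(c['tool_from_camera'])
pts=[(u,v) for v in(60,150,250) for u in(250,280,380,410)]
P=np.array([np.median([bydepth(c,[(u+i,v+j)])[0,2] for i in range(-6,7,2) for j in range(-6,7,2)]) for u,v in pts]); print(P.reshape(3,4).round(4))
E
```

```text
tool z [ 0.00464946 -0.00153251 -0.99998802] yaw 15.51398746892776
[-8.97465691  4.28533985 23.7410853 ] [ 0.58801747  1.82848344 -0.03939071] [ 0.58831292 -0.16887223  0.13982538] 0.013487586717802527 0.0016427434559612016 20.75
[[0.0998 0.0999 0.0999 0.1   ]
 [0.1    0.0998 0.0998 0.0998]
 [0.0999 0.1001 0.0996 0.0997]]
```

```bash
python3 -c "
from bench import *
close_job()"
```

```text
the job is handed in; nothing more can be done
```

I picked up the silver press cover by its bar, fitted it over both dowels, and pressed it fully down. I handed the job in still gripping and pressing, at about 20.8 s of the 38 s allowed.

**Fit:** The cover passed the dowel-nose height with almost no force. The feet met the phone at TCP z = 0.146 m. The cover stopped hard at 0.140 m, exactly the pressed-home height.

**Push and grip:** The push was steady at about 24 N, and the grip width did not change, so nothing slipped.

**Plate:** It is level, with depth readings of 99.6–100.1 mm all over. That is about 1 mm below the expected 101 mm, within the 2 mm calibration.

**Other checks:**
- A sideways force of about 10 N remains at the dowels, and the tool is tilted about 0.3°. I left both as they were, since neither lifted the cover.
- I touched nothing else on the bench. In the last views, the bystanders in frame showed no sign of having moved.
- I inferred from the heights and forces that the nest sank and the probes touched the phone. I did not see it directly.

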